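# Clamp a drawer front in the sanding jig

## Robot

A 6-joint arm with a two-finger parallel gripper is mounted at the origin on the work surface. World frame = base frame: x ahead of the robot, y to its left, z up, the work surface at z = 0. Lengths are in m, angles in degrees, forces in N, time in s.
With the tool pointing down it reaches from about 0.375 to 0.9 m from the base axis. Payload 3.1 kg.
Tool frame: the origin (TCP) lies between the finger pads; the fingertips stand 11 mm ahead of it and the grasp point (between the pads) lies 8 mm behind it; x points along the fingers, y is the direction in which the jaws open and shut, and the axes are right-handed (so a half turn about x gives the same grasp; the last joint's range is limited). The gripper opens to 87 mm and grips with 3 to 60 N. Pads are 19 mm wide; open, the fingers measure 117 mm over their backs; the gripper's body (75 mm by 190 mm) begins 51 mm behind the grasp point.
Start: joints at [62.137, 30.224, 82.088, -0, 67.689, -10.227], TCP at [0.189, 0.596, 0.234] pointing down, gripper open.
Joint ranges: [-176.69, 176.69], [-43.24, 126.21], [12.49, 139.97], [-82, 262], [0, 151.66], [-163.58, 163.58]. Speed limits (degrees/s): [159.86, 159.86, 180, 180, 180, 180].

## Interface

Orientations are given as a 3x3 rotation matrix whose columns are the frame's x, y, z axes.
In Python, from rig import bot gives the robot as it stands.
- The arm moves only by the shell command python3 -m inch 'ROWS' [OPENING]. ROWS is a JSON object of lists of equal length, an entry for each row: "dp": the shift along the tool's x, y, z in mm, a list of three; "yaw": the turn about the tool's x in degrees. In form: {"dp": [[tx, ty, tz], ...], "yaw": [yaw, ...]}. A call has 1 to 20 rows; each row shifts and turns the commanded pose from where the row before left it, along the tool's axes as they then stand; what a row does not reach is not made up. A row lasts 1/12 s, in which the tool goes at most 41.7 mm and 7.16 degrees, less where a joint would pass 70% of its speed; a pose out of reach is approached as far as the arm can. A call is refused whole if a number of a shift passes 41.7 or a number of a turn 7.16, either way. A call with a gripper value outside its range is refused whole. OPENING is the finger opening in mm, from 0 to 87, set as the call begins (- or left out, the last holds). The fingers move at their own pace and stop on an object; the grip force is fixed at half the most. Time passes only in rows, so rows that do not move let the fingers close. It gives the time, the measured TCP pose, the force and the opening at its end, in the units of the state.
- bot.read_state(): the state, without advancing time (a new reading comes with each control period).
- bot.capture(name): name is "side" or "top" or "wrist"; returns a dict with "color" (480x640x3 uint8, red, green, blue), "intrinsics" (3x3 intrinsics, pixels), "k1" (the pictures are not rectified: a ray, as slopes to the right and down, at radius r is drawn at 1 + k1 r^2 times it, then the intrinsics apply), "pose" (4x4, takes a point from camera to world coordinates). Camera axes: x right, y down, z forward; pixel columns grow to the right and rows downward; lengths in m; the calibration is good to about 2 mm. A picture is of the moment at which its call begins. There is no depth.
- bot.hand_in(): hands the job in, once; it reports no verdict.
The state is a dict: "time_s": time; "joint_positions": joint angles; "qvel": joint speeds; "tau": joint torques, N m; "position": TCP position; "tcp_rot": TCP orientation; "force": force on the tool from outside, world axes, zero at the start; "moment": the same for the moment, N m; "opening": opening from 0.0 (shut) to 1.0 (fully open).
Only numpy, scipy, OpenCV 4.12 (cv2) and the standard library are available. Lean on these libraries where they do the work, as an engineer would, in place of code of your own. Each camera call takes 0.05 s, during which the arm holds its last target.

## Task

Lay the small drawer front, pull upwards, in the sanding jig's channel between fence and clamp pad, and slide it gently along the fence until it is fully home against the adjustable end stop, its red touch pin pushed in. Then flip the red cam lever over its dead centre so that it snaps shut and the drawer front is firmly clamped against the fence. Do not ram the stop or strain the lever, and leave the other things on the bench alone.

Things in the scene. Friction and masses are not known exactly. Their poses are not given: they have to be found in the camera images.
- panel: Loose small drawer front, about 0.2 to 0.45 kg, green edges with a bare wood face: 80 mm (x) by 160 mm (y) by 20 mm thick, lying flat. A brass bar pull stands on the middle of its face: 14 mm (x) by 52 mm (y) by 32 mm tall, top 52 mm above the underside. Origin: centre of the underside; z up. It is the same either way round (half turn).
- jig: Fixed sanding jig: plywood board 260 (x) by 300 (y) by 18 mm thick; origin at the centre of its underside, z up. A wooden fence along y on the +x side: face at x = +90 mm, top at z = 36 mm. The panel lies on the board, long side along y, against the fence (its centre then at x = +50 mm). The channel is at least 87 mm wide (x 3 to 90) while the lever is open; the end stop closes it towards +y.
- rail: Fixed aluminium rail with the end stop; origin and axes are the jig's, NOT the stop's own place. The stop, an aluminium bar across the channel (top at z = 39 mm, black knob on its -x end at z up to 52 mm), is locked anew each time: its face is somewhere from y = +80 to +120 mm and that is not reported; find it by feel. Over 30 N of the panel on it is ramming.
- pin (a joint): Red sprung touch pin in the middle of the stop's face (10 mm thick, axis at jig x = 50 mm): 0 = standing 5 mm proud, 0.005 m = flush, the panel fully home. Its spring is very weak (under 0.7 N), so that the panel stays when let go; the reading is noisy.
- clamp: Fixed cam clamp on the jig board, blue steel housing (top at z = 49 mm); origin and axes are the jig's. The lever's upright pivot axis is at x = -70, y = +20 mm. The black rubber pad (40 mm wide, at y = +20 mm, face near x = 0 when open) comes out to +x as the lever shuts and presses the panel on the fence with over 15 N.
- lever (a joint): Angle of the red cam lever, level swing: 0 = open, 1.45 rad = shut at its end stop, clockwise from above. At angle q it points from its pivot at 185 degrees minus q, counted from jig x towards jig y. Up to 0.3 rad it stays; then it springs back (up to about 13 N at the knob near 0.75 rad) up to dead centre at 1.2 rad; beyond 1.3 it snaps shut by itself and holds. Over 35 N strains it.
- lever_knob (a point): Centre of the top of the upright red knob at the lever's end, 85 mm from the pivot axis: a round post 18 mm thick, top 104 mm above the jig's origin height, its free part 41 mm tall; below it the lever's bar (14 mm wide, top 62 mm above the jig's underside).
- sander: Loose orange palm sander, 95 by 120 by 104 mm, 0.9 kg, a bystander; origin at the centre of its underside. It and the drawer front may change sides.
- tape: Loose yellow roll of tape, 100 mm across, 48 mm tall, lying flat, a bystander; origin at the centre of its underside.
- tin: Loose paint tin, 86 mm across, 100 mm tall, a bystander; origin at the centre of its underside.
- jar: Loose glass jar, 64 mm across, 95 mm tall, a bystander; origin at the centre of its underside.
- scraper: Loose scraper lying on the bench between robot and jig, a bystander; origin under its middle, length along its x.
- brush: Loose brush lying on the bench between robot and jig, a bystander; origin under its middle, length along its x.
- offcut: Loose wood offcut 50 by 110 by 22 mm, a bystander; origin at the centre of its underside.
There are look-alikes about, which are no part of the job. Of the things that look like the panel, the middle-sized one is meant.

How it is judged:
By the outcome, as a careful person would: the job done as asked, in the order asked, and still so for the second after the job is handed in, with the robot touching nothing.
It also fails if it takes over 67 s, if anything falls off the work surface, if the arm or the gripper's body presses on something with over 40 N, if the wrist force passes 120 N, or if a joint passes its speed limit or range.

## Working session

There is one attempt and no reset: what is moved stays moved. The work goes in short steps, Python scripts to look and compute and a shell command to move; the robot and the scene stay as the last step left them, time stands still between calls to the robot, and variables do not carry over. Pictures are saved under pics/ and viewed, and the job is handed in when it is done.

```bash
ls; mkdir -p pics; python3 - <<'E'
from rig import bot
import cv2,json
for n in("top","side","wrist"):
    c=bot.capture(n)
    cv2.imwrite(f"pics/{n}0.png",c["color"][:,:,::-1])
    print(n,c["intrinsics"].round(1).tolist(),c["k1"],c["pose"].round(4).tolist())
s=bot.read_state();print(s)
E
```

```text
pics
top [[536.7, 0.0, 310.5], [0.0, 536.7, 246.5], [0.0, 0.0, 1.0]] -0.04017659896185304 [[0.0162, -0.993, 0.117, 0.2869], [-0.9999, -0.0167, -0.003, 0.0089], [0.0049, -0.1169, -0.9931, 1.6048], [0.0, 0.0, 0.0, 1.0]]
side [[526.7, 0.0, 317.9], [0.0, 526.7, 242.6], [0.0, 0.0, 1.0]] 0.013795314521284067 [[0.9435, -0.2531, 0.214, 0.1594], [-0.3315, -0.7173, 0.6128, -0.8747], [-0.0016, -0.6491, -0.7607, 1.2062], [0.0, 0.0, 0.0, 1.0]]
wrist [[384.6, 0.0, 316.9], [0.0, 384.6, 234.5], [0.0, 0.0, 1.0]] 0.010127249203561 [[0.303, 0.9236, 0.2348, 0.1244], [0.953, -0.2932, -0.0763, 0.6153], [-0.0016, 0.2468, -0.9691, 0.3842], [0.0, 0.0, 0.0, 1.0]]
{'time_s': 0.15, 'joint_positions': array([ 6.21380571e+01,  3.02697122e+01,  8.21399189e+01,  1.04137802e-03,
        6.76878050e+01, -1.02263239e+01]), 'qvel': array([-0.00657939, -0.16022959, -0.142187  ,  0.01689401, -0.13561583,
        0.03113582]), 'tau': array([ 3.12385837e-04, -4.40427876e+01, -1.76842672e+01,  6.33681309e-02,
        5.52047021e-02, -7.68746781e-05]), 'position': array([0.18905216, 0.59515529, 0.23276223]), 'tcp_rot': array([[-8.09619223e-04,  3.02968314e-01,  9.53000286e-01],
       [-1.49558444e-03,  9.52999166e-01, -3.02969229e-01],
       [-9.99998554e-01, -1.67058211e-03, -3.18451746e-04]]), 'force': array([-0.14087948, -0.33599594, -0.25853977]), 'moment': array([ 0.01533096, -0.0113791 , -0.01111822]), 'opening': 1.0000608818163255}
```

View pics/top0.png

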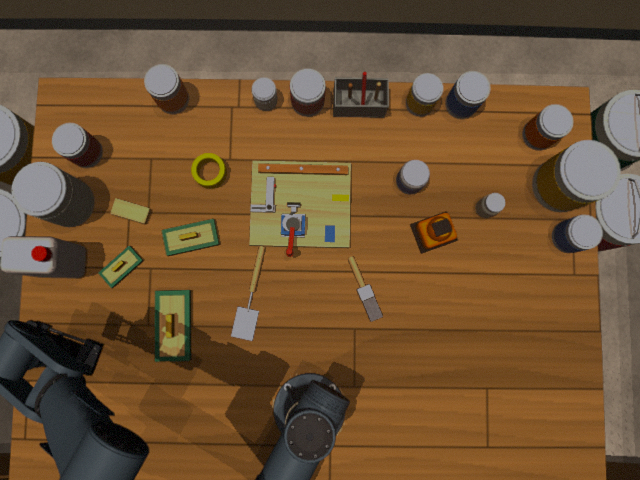

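View pics/side0.png

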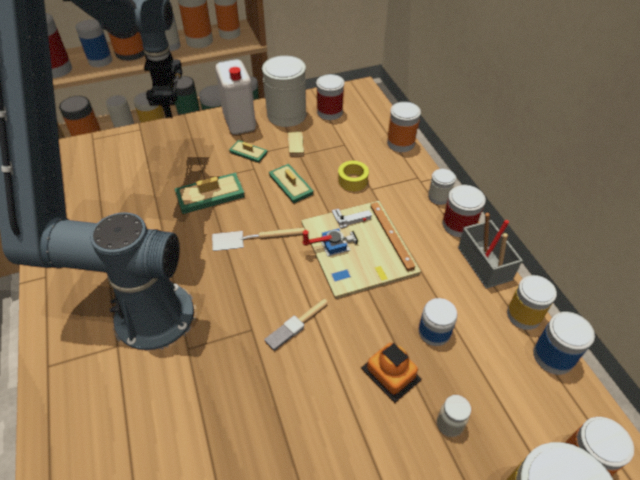

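View pics/wrist0.png

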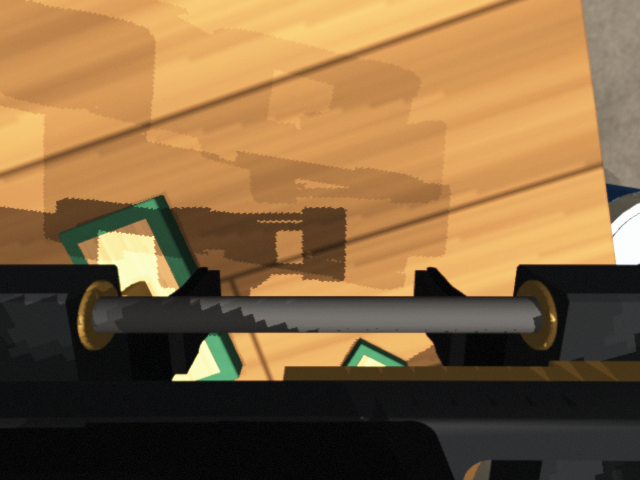

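```bash
cat > h.py <<'E'
import numpy as np,cv2
from rig import bot
def load(n):
    c=bot.capture(n);return c
def ray(c,u,v):
    K=c["intrinsics"];d=np.array([(u-K[0,2])/K[0,0],(v-K[1,2])/K[1,1]])
    p=d.copy()
    for _ in range(20):p=d/(1+c["k1"]*(p@p))
    return c["pose"][:3,3],c["pose"][:3,:3]@np.array([p[0],p[1],1])
def at(c,u,v,z):
    o,d=ray(c,u,v);return o+d*(z-o[2])/d[2]
def proj(c,P):
    q=c["pose"][:3,:3].T@(np.asarray(P)-c["pose"][:3,3]);s=q[:2]/q[2];s=s*(1+c["k1"]*(s@s));K=c["intrinsics"]
    return np.array([K[0,0]*s[0]+K[0,2],K[1,1]*s[1]+K[1,2]])
def crop(im,x,y,w,h,f,name):
    cv2.imwrite(name,cv2.resize(im[y:y+h,x:x+w,::-1],None,fx=f,fy=f,interpolation=cv2.INTER_CUBIC))
E
python3 - <<'E'
from h import *
im=cv2.imread("pics/top0.png")[:,:,::-1]
crop(im,100,200,130,100,6,"pics/cp.png")
crop(im,240,150,120,110,5,"pics/cj.png")
E
```

```text
(no output)
```

View pics/cp.png

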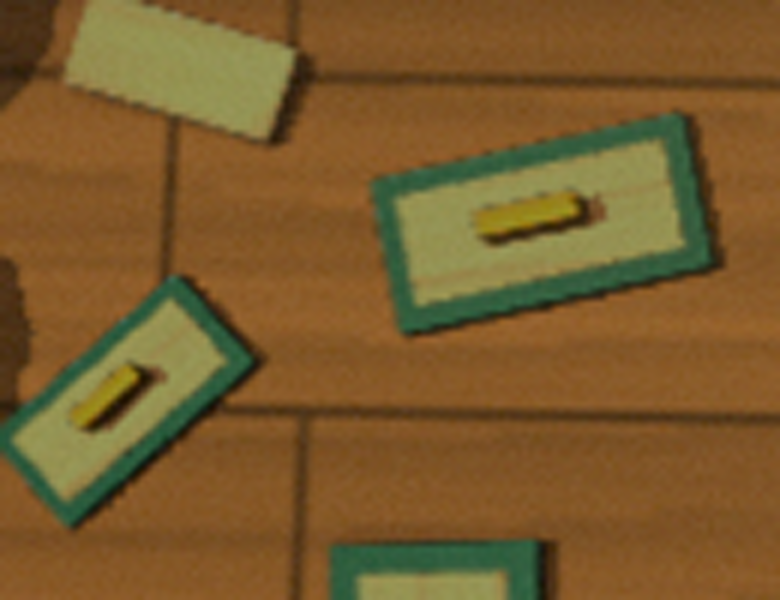

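View pics/cj.png

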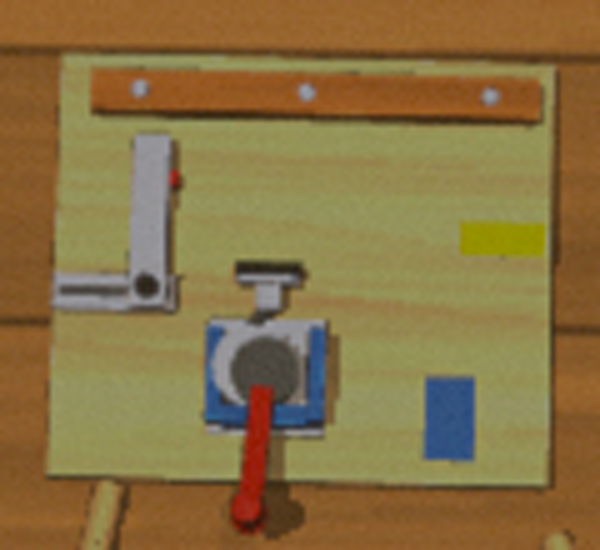

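Candidates for the panel in the top view are a medium one at (191,237), a small one at (121,266), a large one at (173,325), and a plain offcut without a pull at (131,210). I choose the medium one. The jig is around (300,205), with its end stop towards image left (+y), the fence at the top (+x) and the lever open.

```bash
python3 - <<'E'
from h import *
c=bot.capture("top")
f=lambda x,y,k,ox,oy:((x+.5)/k-.5+ox,(y+.5)/k-.5+oy)
P=np.array([at(c,*f(x,y,6,100,200),.02) for x,y in[(372,182),(684,116),(716,266),(406,334)]])
print(P.round(4),P.mean(0));
for i in range(4):print(np.linalg.norm(P[i]-P[(i+1)%4]))
d=(P[0]+P[3]-P[1]-P[2]);print("panel long axis angle",np.degrees(np.arctan2(d[1],d[0])))
P=np.array([at(c,*f(x,y,5,240,150),.018) for x,y in[(62,55),(555,67),(549,487),(47,477)]])
print(P.round(4),P.mean(0))
for i in range(4):print(np.linalg.norm(P[i]-P[(i+1)%4]))
d=(P[0]+P[3]-P[1]-P[2]);print("jig y axis",np.degrees(np.arctan2(d[1],d[0])))
d=(P[0]+P[1]-P[2]-P[3]);print("jig x axis",np.degrees(np.arctan2(d[1],d[0])))
a=np.arctan2(d[1],d[0]);ctr=P.mean(0)[:2]
R=np.array([[np.cos(a),-np.sin(a)],[np.sin(a),np.cos(a)]])
J=lambda u,v,z:(R.T@(at(c,u,v,z)[:2]-ctr)*1000).round(1)
print("knob",J(*f(248,505,5,240,150),.104),"stopface",J(*f(173,160,5,240,150),.039),J(*f(174,250,5,240,150),.039),"fence",J(*f(540,122,5,240,150),.036),"pull top",at(c,*f(525,210,6,100,200),.052))
print("base wood pull ends",at(c,*f(472,220,6,100,200),.052),at(c,*f(578,196,6,100,200),.052))
E
```

```text
[[0.516  0.4501 0.02  ]
 [0.5518 0.2956 0.02  ]
 [0.4767 0.2768 0.02  ]
 [0.4402 0.4295 0.02  ]] [0.49619898 0.36299098 0.02      ]
0.15863525881960758
0.0773775031848727
0.1569443821688664
0.07852251037993029
panel long axis angle 103.24298608911329
[[ 0.7335  0.1861  0.018 ]
 [ 0.7312 -0.1134  0.018 ]
 [ 0.4742 -0.1116  0.018 ]
 [ 0.4752  0.1874  0.018 ]] [0.60352506 0.03710109 0.018     ]
0.2995361817263299
0.25692230420969686
0.2990313174883237
0.2582362680978565
jig y axis 89.68627404198578
jig x axis -0.34002791437972973
knob [-152.6   26.2] stopface [60.3 78.9] [ 5.7 76.6] fence [  89.4 -139.8] pull top [0.49882002 0.36564891 0.052     ]
base wood pull ends [0.49347796 0.39133908 0.052     ] [0.50613231 0.34004159 0.052     ]
```

```bash
cat >> h.py <<'E'
def go(x,y,z,th):
    s=bot.read_state();p=s["position"];R=s["tcp_rot"]
    cur=np.degrees(np.arctan2(R[1,1],R[0,1]))
    yaw=(cur-th+180)%360-180
    t=np.radians(th);Y=np.array([np.cos(t),np.sin(t)]);Z=np.array([np.sin(t),-np.cos(t)])
    d=(np.array([x,y])-p[:2])*1000
    Yc=R[:,1];Zc=R[:,2];D=(np.array([x,y,z])-p)*1000
    print("th now %.2f yaw %.2f; after-yaw dp"%(cur,yaw),[round(float(p[2]-z)*1000,1),round(float(d@Y),1),round(float(d@Z),1)],"without yaw",(R.T@D).round(1),"pos",p.round(4),"t",s["time_s"],"F",s["force"].round(2),"op",round(s["opening"]*87,1))
if __name__=="__main__":
    import sys;go(*map(float,sys.argv[1:5]))
E
python3 -m inch '{"dp":[[0,0,0],[0,0,0],[0,0,0],[0,0,0],[0,0,0],[0,0,0],[0,0,0],[0,0,0],[0,0,0],[0,0,0]],"yaw":[5,7,7,7,7,7,7,7,5.2,0]}' 60
python3 h.py .498 .3645 .20 13.2
```

```text
time_s: 1.03
position: [0.1892, 0.5954, 0.2333]
tcp_rot: [[-0.0, 0.974, 0.226], [-0.0, 0.226, -0.974], [-1.0, -0.0, 0.0]]
force: [-0.5, 0.0, -0.2]
opening: 0.691
th now 13.08 yaw -0.12; after-yaw dp [33.3, 247.9, 295.3] without yaw [ 33.4 248.5 294.8] pos [0.1892 0.5954 0.2333] t 1.0333 F [-0.51  0.04 -0.16] op 60.1
```

```bash

python3 -m inch '{"dp":[[1,8,10],[2,16,20],[3,21,25],[3,21,25],[3,21,25],[3,21,25],[3,21,25],[3,21,25],[3,21,25],[3,21,25],[3,21,25],[2,20,22],[1,12,15],[0,0,3],[0,0,0]],"yaw":[0,0,0,0,0,0,0,0,0,0,0,0,0,0,0]}'
python3 h.py .498 .3645 .035 13.2
python3 - <<'E'
from h import *
c=bot.capture("wrist");cv2.imwrite("pics/w1.png",c["color"][:,:,::-1])
E
```

```text
time_s: 2.28
position: [0.4958, 0.3623, 0.2002]
tcp_rot: [[-0.001, 0.974, 0.226], [-0.001, 0.226, -0.974], [-1.0, -0.001, 0.0]]
force: [-0.5, -0.4, -0.6]
opening: 0.689
th now 13.08 yaw -0.12; after-yaw dp [165.2, 2.7, -1.6] without yaw [165.2   2.8  -1.7] pos [0.4958 0.3623 0.2002] t 2.2833 F [-0.5  -0.39 -0.61] op 59.9
```

View pics/w1.png

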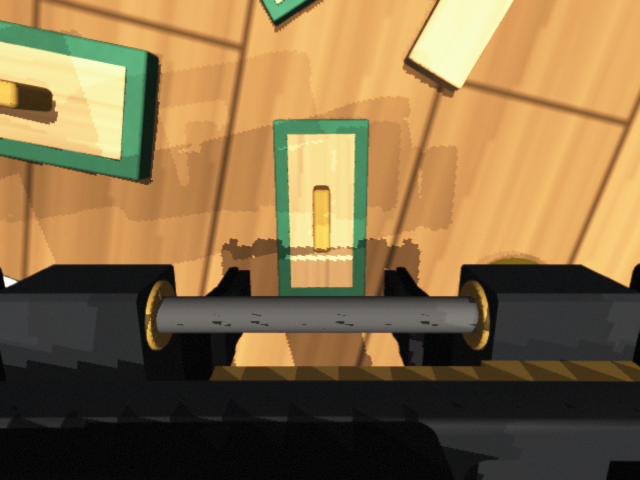

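The close view shows the medium panel aligned between the fingers. Its far corners are at (274,121) and (368,120), and the pull top runs from (321,186) to about (321,251).

```bash

python3 - <<'E'
from h import *
c=bot.capture("wrist")
crop(c["color"],260,110,120,180,4,"pics/w1c.png")
E
```

```text
(no output)
```

View pics/w1c.png

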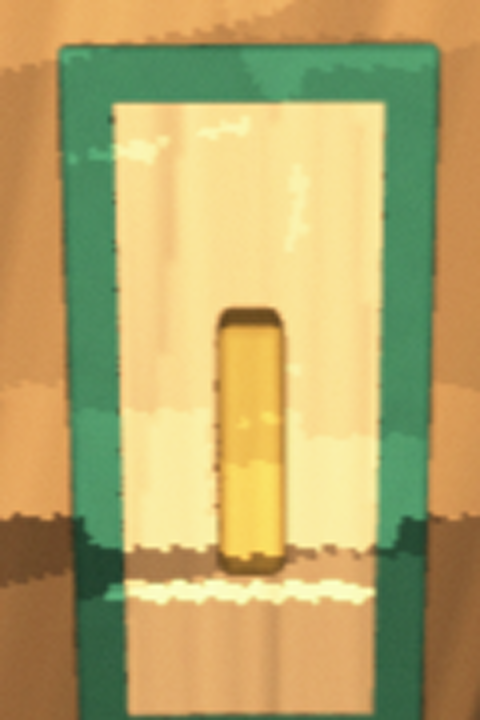

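```bash

python3 - <<'E'
from h import *
c=bot.capture("wrist")
f=lambda x,y:((x+.5)/4-.5+260,(y+.5)/4-.5+110)
A=at(c,*f(59,45),.02);B=at(c,*f(438,45),.02);L=at(c,*f(78,700),.02);Rr=at(c,*f(423,700),.02)
print(A,B,L,Rr,np.linalg.norm(A-B),np.linalg.norm(L-Rr))
for d in(A-L,B-Rr):print(np.degrees(np.arctan2(d[1],d[0])))
d=B-A;print(np.degrees(np.arctan2(d[1],d[0])))
m=(A+B)/2;ml=(L+Rr)/2;u=(m-ml);u/=np.linalg.norm(u);print("centre",m-u*.08)
t=[at(c,*f(x,y),.052) for x,y in((250,325),(252,555))];print("pull",t,(t[0]+t[1])/2)
E
```

```text
[0.44076748 0.43309887 0.02      ] [0.51709065 0.45099712 0.02      ] [0.47420752 0.29235708 0.02      ] [0.55151225 0.31053688 0.02      ] 0.07839370333207625 0.07941363583414619
103.36556024731779
103.76970201497262
13.197728793364522
centre [0.49769646 0.36428049 0.02      ]
pull [array([0.49130002, 0.38982896, 0.052     ]), array([0.50254624, 0.34436931, 0.052     ])] [0.49692313 0.36709913 0.052     ]
```

```bash

python3 -m inch '{"dp":[[8,0.5,-0.5],[16,1,-1],[20,1,-0.5],[20,0,0],[20,0,0],[20,0,0],[20,0,0],[17,0,0],[12,0,0],[7,0,0],[4,0,0],[1,0,0],[0,0,0],[0,0,0]],"yaw":[-0.3,0,0,0,0,0,0,0,0,0,0,0,0,0]}' 40
python3 h.py .4977 .3645 .035 13.4
python3 -m inch '{"dp":[[0,0,0],[0,0,0],[0,0,0],[0,0,0],[0,0,0],[0,0,0],[0,0,0],[0,0,0]],"yaw":[0,0,0,0,0,0,0,0]}' 0
python3 h.py .4977 .3645 .035 13.4
```

```text
time_s: 3.6
position: [0.4976, 0.3671, 0.0364]
tcp_rot: [[0.002, 0.972, 0.233], [0.001, 0.233, -0.972], [-1.0, 0.002, -0.0]]
force: [0.5, 1.1, -0.1]
opening: 0.456
th now 13.48 yaw 0.08; after-yaw dp [1.4, -0.5, 2.5] without yaw [ 1.4 -0.5  2.5] pos [0.4976 0.3671 0.0364] t 3.6 F [ 0.51  1.14 -0.08] op 39.7
time_s: 4.27
position: [0.4975, 0.3668, 0.0358]
tcp_rot: [[0.001, 0.973, 0.233], [0.0, 0.233, -0.973], [-1.0, 0.001, -0.0]]
force: [0.7, -0.7, 2.2]
opening: 0.158
th now 13.46 yaw 0.06; after-yaw dp [0.8, -0.3, 2.3] without yaw [ 0.8 -0.3  2.3] pos [0.4975 0.3668 0.0358] t 4.2667 F [ 0.72 -0.69  2.18] op 13.8
```

```bash

python3 -m inch '{"dp":[[-3,0,0],[-6,0,0],[-10,0,0],[-14,0,0],[-16,0,0],[-16,0,0],[-14,0,0],[-12,0,0],[-8,0,0],[-6,0,0],[-3,0,0],[0,0,0]],"yaw":[0,0,0,0,2,2,3,3,2,1.8,0,0]}'
python3 h.py .6503 .0068 .145 -.34
```

```text
time_s: 5.27
position: [0.4972, 0.3669, 0.1448]
tcp_rot: [[0.001, 1.0, -0.005], [0.001, -0.005, -1.0], [-1.0, 0.001, -0.001]]
force: [0.3, 0.1, -3.3]
opening: 0.155
th now -0.28 yaw 0.06; after-yaw dp [-0.2, 155.2, 359.2] without yaw [-3.000e-01  1.549e+02  3.593e+02] pos [0.4972 0.3669 0.1448] t 5.2667 F [ 0.26  0.07 -3.34] op 13.5
```

Panel lifted, about 3.3 N.

```bash

python3 -m inch '{"dp":[[0,4,8],[0,8,18],[0,11,26],[0,12,28],[0,12,28],[0,12,28],[0,12,28],[0,12,28],[0,12,28],[0,12,28],[0,12,28],[0,12,28],[0,12,25],[0,10,18],[0,8,10],[0,3.5,4],[0,0,0],[0,0,0]],"yaw":[0,0,0,0,0,0,0,0,0,0,0,0,0,0,0,0,0,0]}'
python3 h.py .6503 .0068 .09 -.34
python3 - <<'E'
from h import *
for n in("wrist","top","side"):
    c=bot.capture(n);cv2.imwrite(f"pics/{n}2.png",c["color"][:,:,::-1])
crop(cv2.imread("pics/top2.png")[:,:,::-1],230,140,150,120,5,"pics/top2c.png")
E
```

```text
time_s: 6.77
position: [0.6585, 0.0056, 0.143]
tcp_rot: [[-0.002, 1.0, -0.005], [0.001, -0.005, -1.0], [-1.0, -0.002, -0.001]]
force: [0.5, 0.7, -3.2]
opening: 0.16
th now -0.31 yaw 0.03; after-yaw dp [53.0, -8.2, -1.1] without yaw [53.  -8.1 -1.1] pos [0.6585 0.0056 0.143 ] t 6.7667 F [ 0.52  0.73 -3.2 ] op 13.9
```

View pics/wrist2.png

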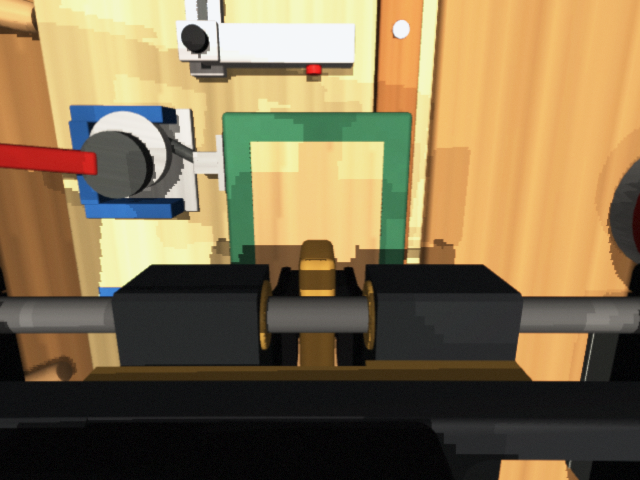

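View pics/side2.png

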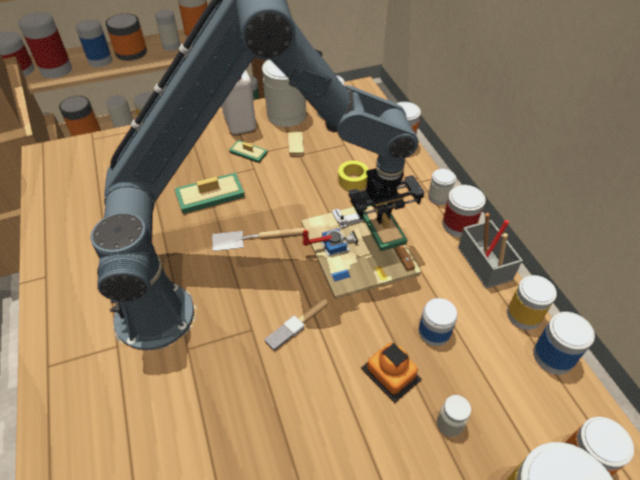

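```bash

python3 - <<'E'
from h import *
c=bot.capture("wrist")
crop(c["color"],170,0,270,170,3,"pics/w2c.png")
E
```

```text
(no output)
```

View pics/w2c.png

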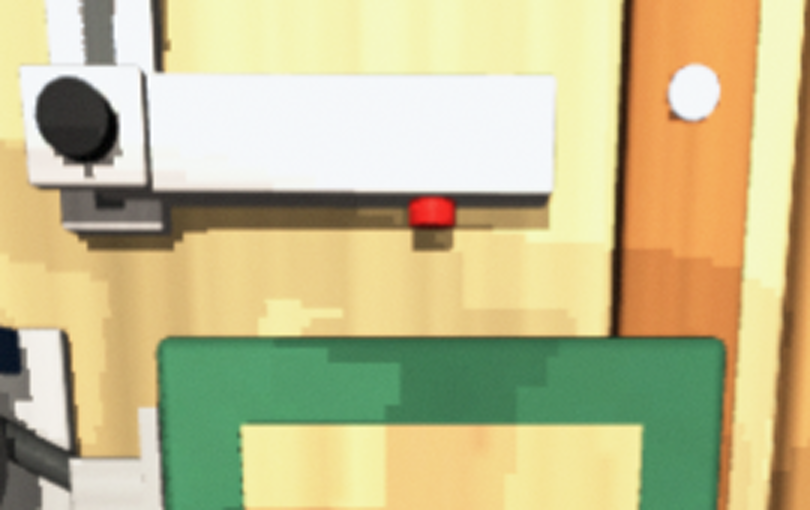

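```bash

python3 - <<'E'
from h import *
c=bot.capture("wrist")
f=lambda x,y:((x+.5)/3-.5+170,(y+.5)/3-.5)
for n,x,y,z in[("fence",633,5,.036),("fence",621,320,.036),("stopL",160,189,.039),("stopR",552,191,.039),("pintip",432,228,.03),("knob",77,118,.052),("panL",160,340,.127),("panR",722,340,.127),("padface",160,430,.045)]:
    p=at(c,*f(x,y),z);print(n,p.round(4))
print(bot.read_state()["position"])
E
```

```text
fence [0.6967 0.1513 0.036 ]
fence [0.6964 0.0915 0.036 ]
stopL [0.6005 0.1172 0.039 ]
stopR [0.6809 0.1165 0.039 ]
pintip [0.6562 0.1108 0.03  ]
knob [0.5884 0.1275 0.052 ]
panL [0.6191 0.0826 0.127 ]
panR [0.6972 0.0823 0.127 ]
padface [0.5988 0.0693 0.045 ]
[0.65883889 0.00601512 0.14357974]
```

```bash

python3 -m inch '{"dp":[[0,-3,0],[0,-4,0],[5,-0.8,0],[10,0,0],[14,0,0],[14,0,0],[14,0,0],[12,0,0],[8,0,0],[4,0,0],[2,0,0],[0,0,0],[0,0,0]],"yaw":[0,0,0,0,0,0,0,0,0,0,0,0,0]}'
python3 h.py .651 .006 .0538 -.34
python3 - <<'E'
from h import *
for n in("wrist","side"):
    c=bot.capture(n);cv2.imwrite(f"pics/{n}3.png",c["color"][:,:,::-1])
crop(cv2.imread("pics/side3.png")[:,:,::-1],290,180,150,120,5,"pics/side3c.png")
E
```

```text
time_s: 8.1
position: [0.6522, 0.0047, 0.0611]
tcp_rot: [[0.001, 1.0, -0.006], [-0.0, -0.006, -1.0], [-1.0, 0.001, 0.0]]
force: [1.0, -0.1, -1.9]
opening: 0.154
th now -0.33 yaw 0.01; after-yaw dp [7.3, -1.2, -1.3] without yaw [ 7.3 -1.2 -1.3] pos [0.6522 0.0047 0.0611] t 8.1 F [ 0.95 -0.1  -1.85] op 13.4
```

View pics/wrist3.png

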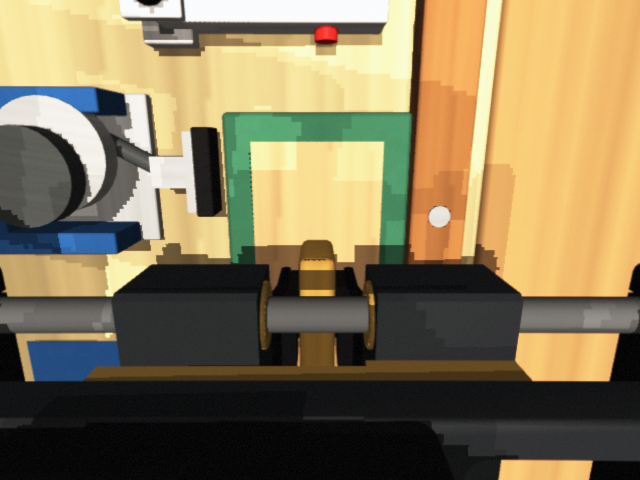

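View pics/side3c.png

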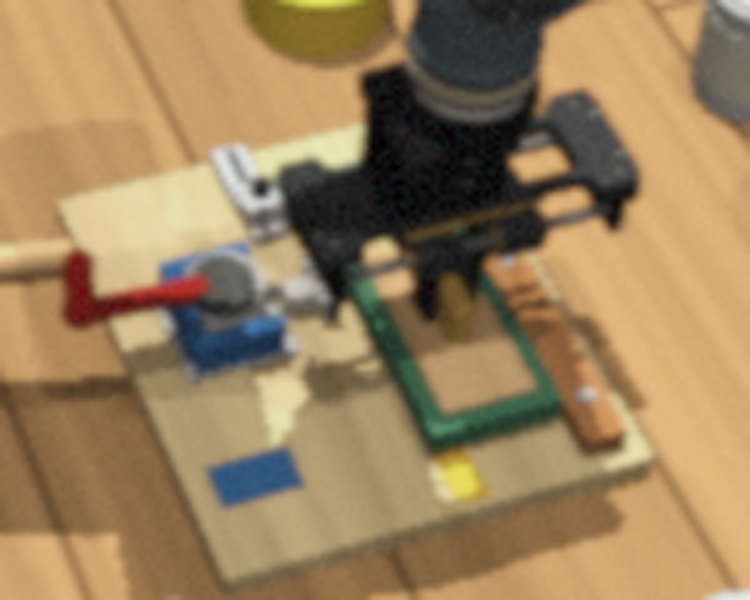

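```bash

python3 -m inch '{"dp":[[2,0,0],[2,0,0],[1,0,0],[0.5,0,0],[0.5,0,0],[0,0,0],[0,0,0]],"yaw":[0,0,0,0,0,0,0]}'
python3 h.py .651 .006 .0538 -.34
```

```text
time_s: 8.78
position: [0.6516, 0.0048, 0.0545]
tcp_rot: [[-0.0, 1.0, -0.006], [0.0, -0.006, -1.0], [-1.0, -0.0, -0.0]]
force: [-0.2, 1.1, -2.6]
opening: 0.159
th now -0.34 yaw 0.00; after-yaw dp [0.7, -0.6, -1.2] without yaw [ 0.7 -0.6 -1.2] pos [0.6516 0.0048 0.0545] t 8.7833 F [-0.16  1.13 -2.58] op 13.9
```

```bash

python3 -m inch '{"dp":[[0.5,0,0],[0.5,0,0],[0.3,0,0],[0,0,0],[0,0,0]],"yaw":[0,0,0,0,0]}'
python3 h.py .651 .006 .0538 -.34
```

```text
time_s: 9.2
position: [0.6517, 0.0048, 0.0538]
tcp_rot: [[0.0, 1.0, -0.006], [-0.0, -0.006, -1.0], [-1.0, 0.0, 0.0]]
force: [-1.4, 0.4, 2.9]
opening: 0.158
th now -0.33 yaw 0.01; after-yaw dp [0.0, -0.7, -1.2] without yaw [ 0.  -0.7 -1.2] pos [0.6517 0.0048 0.0538] t 9.2 F [-1.37  0.36  2.87] op 13.8
```

Resting on the board. Now I'll feel for the fence.

```bash

python3 -m inch '{"dp":[[0,0.5,0],[0,0.5,0],[0,0.5,0],[0,0.5,0],[0,0.5,0],[0,0.5,0],[0,0,0],[0,0,0]],"yaw":[0,0,0,0,0,0,0,0]}'
python3 h.py .651 .006 .0538 -.34
```

```text
time_s: 9.87
position: [0.6519, 0.0048, 0.0539]
tcp_rot: [[-0.006, 1.0, -0.005], [0.0, -0.005, -1.0], [-1.0, -0.006, -0.0]]
force: [-8.0, -1.0, 9.8]
opening: 0.161
th now -0.31 yaw 0.03; after-yaw dp [0.1, -0.9, -1.2] without yaw [ 0.1 -0.9 -1.2] pos [0.6519 0.0048 0.0539] t 9.8667 F [-8.   -0.98  9.79] op 14.0
```

```bash

python3 - <<'E'
from h import *
c=bot.capture("wrist");crop(c["color"],170,0,270,265,3,"pics/w4c.png")
cv2.imwrite("pics/w4c.png",cv2.imread("pics/w4c.png")[:600])
f=lambda x,y:((x+.5)/3-.5+170,(y+.5)/3-.5)
for P in [(.6935,.08,.036),(.6965,.08,.036),(.692,.085,.038)]: print((proj(c,P)-[170,0])*3)
E
```

```text
[740.82613696 345.19951227]
[762.32945933 345.03497347]
[735.65782231 306.31733639]
```

View pics/w4c.png

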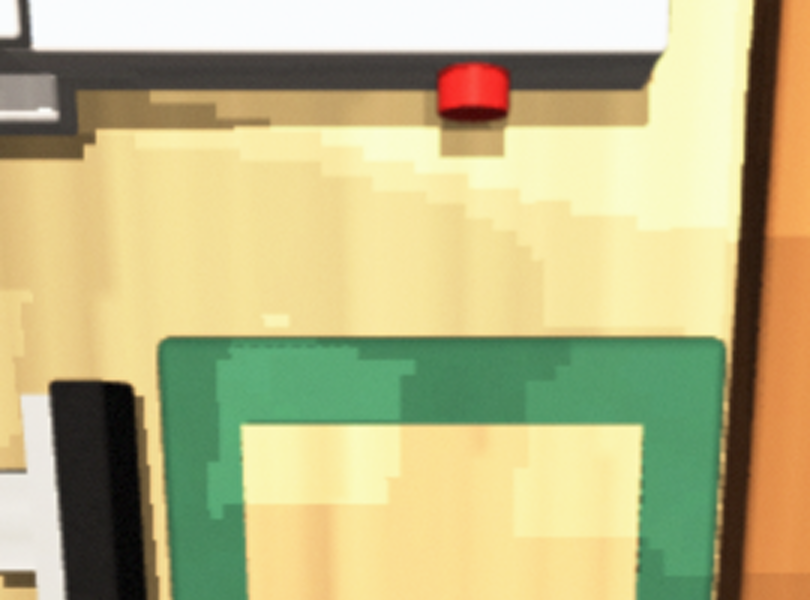

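The panel still has a gap of about 4 mm to the fence, so it is sticking to the board through too much downward force. I'll unload it a little.

```bash

python3 -m inch '{"dp":[[-0.5,0,0],[-0.3,0,0],[0,0,0],[0,0,0]],"yaw":[0,0,0,0]}'
python3 h.py .651 .006 .0538 -.34
```

```text
time_s: 10.25
position: [0.6547, 0.0047, 0.0538]
tcp_rot: [[0.0, 1.0, -0.006], [-0.0, -0.006, -1.0], [-1.0, 0.0, 0.0]]
force: [-1.5, -0.1, 0.3]
opening: 0.162
th now -0.34 yaw 0.00; after-yaw dp [0.0, -3.8, -1.2] without yaw [ 0.  -3.8 -1.2] pos [0.6547 0.0047 0.0538] t 10.25 F [-1.46 -0.11  0.32] op 14.1
```

Slid 3 mm freely with a light load. A little further, until contact.

```bash

python3 -m inch '{"dp":[[0,0.4,0],[0,0.4,0],[0,0.4,0],[0,0,0],[0,0,0]],"yaw":[0,0,0,0,0]}'
python3 h.py .651 .006 .0538 -.34
```

```text
time_s: 10.67
position: [0.6559, 0.0048, 0.0538]
tcp_rot: [[0.0, 1.0, -0.006], [0.0, -0.006, -1.0], [-1.0, 0.0, -0.0]]
force: [-1.7, 1.0, -0.5]
opening: 0.158
th now -0.35 yaw -0.01; after-yaw dp [0.0, -4.9, -1.1] without yaw [ 0.  -4.9 -1.1] pos [0.6559 0.0048 0.0538] t 10.6667 F [-1.65  1.01 -0.53] op 13.7
```

```bash

python3 -m inch '{"dp":[[0,0.4,0],[0,0.4,0],[0,0.2,0],[0,0,0],[0,0,0]],"yaw":[0,0,0,0,0]}'
python3 h.py .651 .006 .0538 -.34
```

```text
time_s: 11.08
position: [0.656, 0.0049, 0.0539]
tcp_rot: [[-0.002, 1.0, -0.006], [0.0, -0.006, -1.0], [-1.0, -0.002, -0.0]]
force: [-5.0, -0.8, 0.8]
opening: 0.157
th now -0.33 yaw 0.01; after-yaw dp [0.1, -5.0, -1.1] without yaw [ 0.1 -5.  -1.1] pos [0.656  0.0049 0.0539] t 11.0833 F [-4.97 -0.8   0.76] op 13.6
```

Fence contact at TCP x=0.656 with about 5 N. I'll ease that off and slide towards the stop.

```bash

python3 -m inch '{"dp":[[0,-0.5,0],[0,0,-1],[0,0,-2],[0,0,-3],[0,0,-3],[0,0,-3],[0,0,-3],[0,0,-3],[0,0,-3],[0,0,-2],[0,0,-1],[0,0,0],[0,0,0]],"yaw":[0,0,0,0,0,0,0,0,0,0,0,0,0]}'
python3 h.py .656 .04 .0538 -.34
python3 - <<'E'
from h import *
c=bot.capture("wrist");crop(c["color"],170,0,270,200,3,"pics/w5c.png")
E
```

```text
time_s: 12.17
position: [0.6561, 0.0275, 0.0539]
tcp_rot: [[-0.001, 1.0, -0.005], [-0.002, -0.005, -1.0], [-1.0, -0.001, 0.002]]
force: [-3.8, -3.7, -0.4]
opening: 0.157
th now -0.31 yaw 0.03; after-yaw dp [0.1, -0.2, -12.5] without yaw [  0.1  -0.2 -12.5] pos [0.6561 0.0275 0.0539] t 12.1667 F [-3.81 -3.67 -0.39] op 13.7
```

View pics/w5c.png

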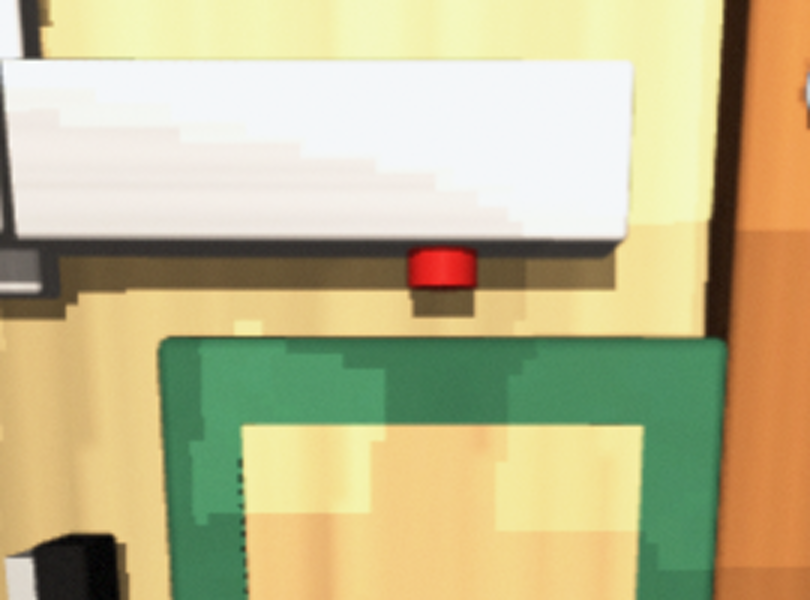

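The gap to the stop face is about 95 px, roughly 13.5 mm, and the panel sits flush with the fence. Continuing slowly.

```bash

python3 -m inch '{"dp":[[0,-0.2,-1],[0,0,-1.5],[0,0,-1.5],[0,0,-1.5],[0,0,-1.5],[0,0,-1],[0,0,-1],[0,0,-0.5],[0,0,0],[0,0,0]],"yaw":[0,0,0,0,0,0,0,0,0,0]}'
python3 h.py .656 .04 .0538 -.34
python3 -m inch '{"dp":[[0,0,-0.5],[0,0,-0.5],[0,0,-0.5],[0,0,-0.5],[0,0,0],[0,0,0]],"yaw":[0,0,0,0,0,0]}'
python3 h.py .656 .04 .0538 -.34
python3 - <<'E'
from h import *
c=bot.capture("wrist");crop(c["color"],170,0,270,200,3,"pics/w6c.png")
E
```

```text
time_s: 13.05
position: [0.6562, 0.0368, 0.0539]
tcp_rot: [[-0.0, 1.0, -0.005], [-0.002, -0.005, -1.0], [-1.0, -0.0, 0.002]]
force: [-3.7, -4.0, -0.0]
opening: 0.16
th now -0.31 yaw 0.03; after-yaw dp [0.1, -0.2, -3.2] without yaw [ 0.1 -0.2 -3.2] pos [0.6562 0.0368 0.0539] t 13.05 F [-3.68 -4.04 -0.01] op 14.0
time_s: 13.55
position: [0.6562, 0.0386, 0.0539]
tcp_rot: [[-0.001, 1.0, -0.005], [-0.002, -0.005, -1.0], [-1.0, -0.001, 0.002]]
force: [-4.9, -5.3, 0.2]
opening: 0.164
th now -0.31 yaw 0.03; after-yaw dp [0.1, -0.2, -1.4] without yaw [ 0.1 -0.2 -1.4] pos [0.6562 0.0386 0.0539] t 13.55 F [-4.88 -5.27  0.18] op 14.3
```

View pics/w6c.png

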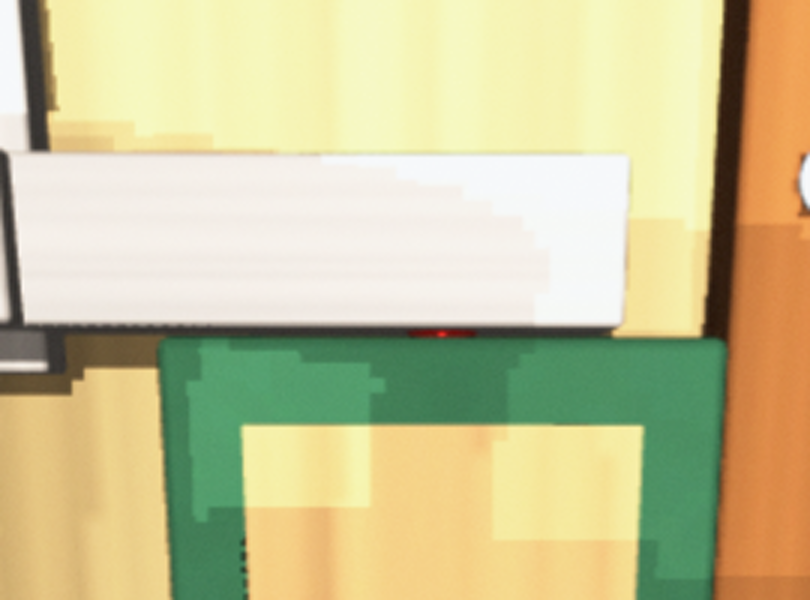

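About 1.5 mm of gap left. I'll go on in small steps, watching the force.

```bash

python3 -m inch '{"dp":[[0,0,-0.4],[0,0,-0.4],[0,0,-0.4],[0,0,0],[0,0,0]],"yaw":[0,0,0,0,0]}'
python3 -m inch '{"dp":[[0,0,-0.4],[0,0,-0.4],[0,0,0],[0,0,0]],"yaw":[0,0,0,0]}'
python3 h.py .656 .04 .0538 -.34
```

```text
time_s: 14.02
position: [0.6562, 0.0397, 0.054]
tcp_rot: [[-0.001, 1.0, -0.005], [-0.003, -0.005, -1.0], [-1.0, -0.001, 0.003]]
force: [-3.6, -5.7, 0.8]
opening: 0.157
time_s: 14.35
position: [0.6562, 0.0397, 0.0539]
tcp_rot: [[-0.001, 1.0, -0.005], [-0.004, -0.005, -1.0], [-1.0, -0.001, 0.004]]
force: [-4.7, -7.0, 0.2]
opening: 0.156
th now -0.30 yaw 0.04; after-yaw dp [0.1, -0.2, -0.3] without yaw [ 0.1 -0.2 -0.3] pos [0.6562 0.0397 0.0539] t 14.35 F [-4.67 -7.03  0.18] op 13.6
```

```bash

python3 -m inch '{"dp":[[0,0,-0.4],[0,0,-0.4],[0,0,-0.4],[0,0,0],[0,0,0]],"yaw":[0,0,0,0,0]}'
python3 h.py .656 .04 .0538 -.34
python3 - <<'E'
from h import *
c=bot.capture("wrist");crop(c["color"],200,70,190,70,4,"pics/w7c.png")
E
```

```text
time_s: 14.77
position: [0.6562, 0.0397, 0.054]
tcp_rot: [[-0.001, 1.0, -0.005], [-0.005, -0.005, -1.0], [-1.0, -0.001, 0.005]]
force: [-5.1, -11.5, 0.6]
opening: 0.158
th now -0.28 yaw 0.06; after-yaw dp [0.2, -0.2, -0.3] without yaw [ 0.2 -0.2 -0.3] pos [0.6562 0.0397 0.054 ] t 14.7667 F [ -5.05 -11.5    0.59] op 13.8
```

View pics/w7c.png

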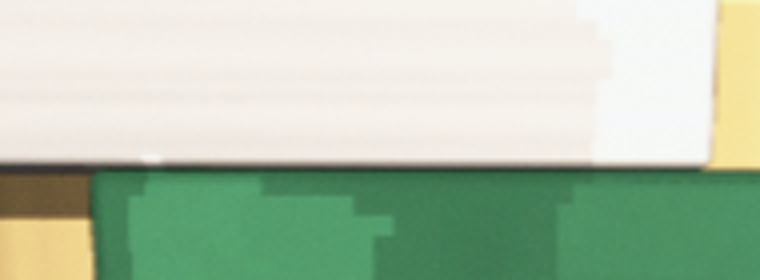

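Home: the face is tight against the stop, the pin can no longer be seen, and the force rose to 11.5 N with no motion. I'll relieve the load, then release.

```bash

python3 -m inch '{"dp":[[0,-0.4,0.6],[0,-0.3,0.6],[0,0,0.3],[0,0,0],[0,0,0]],"yaw":[0,0,0,0,0]}'
python3 h.py .656 .04 .0538 -.34
python3 -m inch '{"dp":[[0,0,0],[0,0,0],[0,0,0],[0,0,0],[0,0,0],[0,0,0]],"yaw":[0,0,0,0,0,0]}' 34
python3 h.py .656 .04 .0538 -.34
python3 - <<'E'
from h import *
c=bot.capture("wrist");crop(c["color"],200,70,190,110,4,"pics/w8c.png")
E
```

```text
time_s: 15.23
position: [0.6562, 0.0397, 0.054]
tcp_rot: [[0.001, 1.0, -0.005], [-0.003, -0.005, -1.0], [-1.0, 0.001, 0.003]]
force: [-1.8, -6.4, -0.4]
opening: 0.161
th now -0.31 yaw 0.03; after-yaw dp [0.2, -0.2, -0.3] without yaw [ 0.2 -0.2 -0.3] pos [0.6562 0.0397 0.054 ] t 15.2333 F [-1.78 -6.39 -0.36] op 14.0
time_s: 15.73
position: [0.6561, 0.0422, 0.0543]
tcp_rot: [[0.001, 1.0, -0.006], [0.0, -0.006, -1.0], [-1.0, 0.001, -0.0]]
force: [0.2, -0.3, -0.0]
opening: 0.384
th now -0.32 yaw 0.02; after-yaw dp [0.5, -0.1, 2.2] without yaw [ 0.5 -0.1  2.2] pos [0.6561 0.0422 0.0543] t 15.7333 F [ 0.24 -0.33 -0.03] op 33.4
```

View pics/w8c.png

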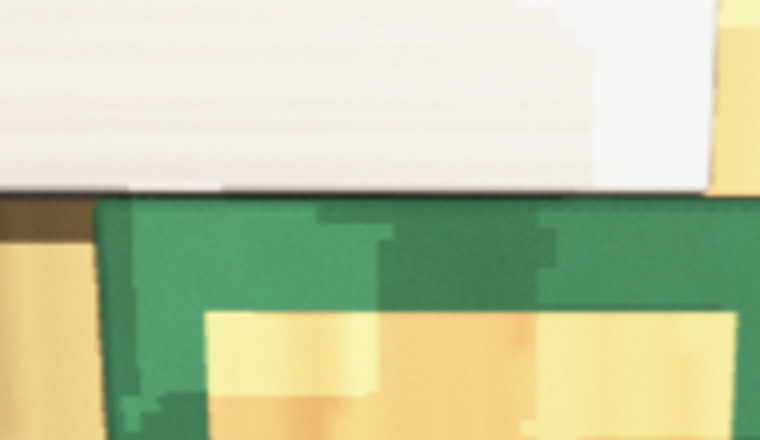

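Still home after release. Now I'll go straight up, turn so the jaws line up with the lever's tangent, and look at the knob.

```bash

python3 -m inch '{"dp":[[-3,0,0],[-6,0,0],[-10,0,0],[-14,0,0],[-16,0,0],[-18,0,0],[-18,0,0],[-16,0,0],[-14,0,0],[-12,0,0],[-8,0,0],[-4,0,0],[0,0,0],[0,0,0],[0,0,0],[0,0,0],[0,0,0],[0,0,0],[0,0,0],[0,0,0]],"yaw":[0,0,0,0,0,-3,-6,-7,-7,-7,-7,-7,-7,-7,-7,-7,-7,-7,-5.3,-4]}'
python3 h.py .54 .06 .19 95
```

```text
time_s: 17.45
position: [0.6558, 0.042, 0.1943]
tcp_rot: [[0.001, -0.091, 0.996], [-0.0, 0.996, 0.091], [-1.0, -0.0, 0.001]]
force: [0.2, -0.1, -0.5]
opening: 0.389
th now 95.21 yaw 0.21; after-yaw dp [4.3, 28.0, -113.7] without yaw [   4.1   28.5 -113.6] pos [0.6558 0.042  0.1943] t 17.45 F [ 0.23 -0.1  -0.55] op 33.9
```

```bash

python3 -m inch '{"dp":[[0,2,-6],[0,3,-12],[0,4,-16],[0,4,-16],[0,4,-16],[0,4,-16],[0,3,-14],[0,3,-10],[0,1,-5],[0,0,-2],[0,0,0],[0,0,0]],"yaw":[0,0,0,0,0,0,0,0,0,0,0,0]}'
python3 h.py .54 .06 .19 95
python3 - <<'E'
from h import *
for n in("wrist","top"):
    c=bot.capture(n);cv2.imwrite(f"pics/{n}9.png",c["color"][:,:,::-1])
E
```

```text
time_s: 18.45
position: [0.5416, 0.0599, 0.1933]
tcp_rot: [[0.002, -0.086, 0.996], [-0.0, 0.996, 0.086], [-1.0, -0.0, 0.002]]
force: [0.7, -0.0, -0.6]
opening: 0.39
th now 94.94 yaw -0.06; after-yaw dp [3.3, 0.2, -1.6] without yaw [ 3.3  0.2 -1.6] pos [0.5416 0.0599 0.1933] t 18.45 F [ 0.69 -0.02 -0.57] op 33.9
```

View pics/wrist9.png

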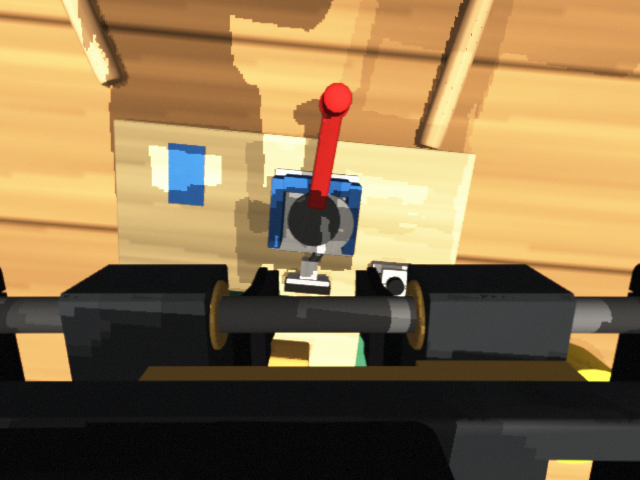

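View pics/top9.png

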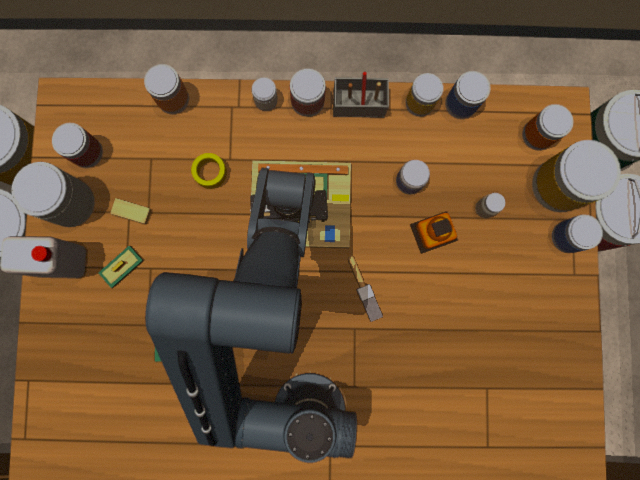

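The wrist view shows the red knob top at (337,98) and the pivot cap at (313,219). The stop's black knob is at (395,285).

```bash

python3 - <<'E'
from h import *
c=bot.capture("wrist")
crop(c["color"],260,70,120,190,3,"pics/w9c.png")
print(at(c,337,99,.104),at(c,313,219,.065),[at(c,*p,.018).round(4) for p in((115,120),(475,155))])
E
```

```text
[0.45169031 0.06373105 0.104     ] [0.53350502 0.05596934 0.065     ] [array([ 0.4756, -0.1106,  0.018 ]), array([0.4779, 0.1859, 0.018 ])]
```

View pics/w9c.png

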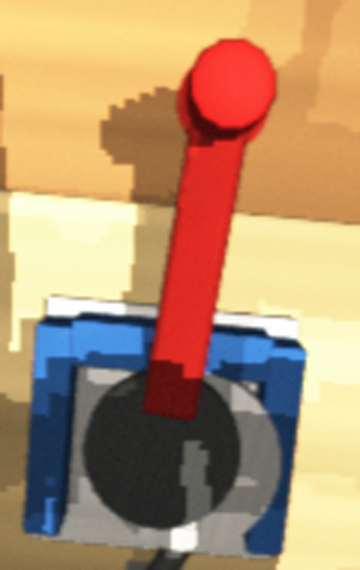

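```bash

python3 -m inch '{"dp":[[0,0,0],[0,0,0],[0,0,0]],"yaw":[4.5,4.4,0]}' 38
python3 h.py .4515 .0637 .082 86
```

```text
time_s: 18.85
position: [0.5411, 0.06, 0.1929]
tcp_rot: [[0.0, 0.07, 0.998], [0.0, 0.998, -0.07], [-1.0, 0.0, 0.0]]
force: [-0.7, 0.9, 0.4]
opening: 0.431
th now 85.98 yaw -0.02; after-yaw dp [110.9, -2.5, -89.6] without yaw [110.9  -2.6 -89.6] pos [0.5411 0.06   0.1929] t 18.85 F [-0.69  0.87  0.36] op 37.5
```

```bash

python3 -m inch '{"dp":[[0,-0.5,-6],[0,-0.5,-12],[0,-0.5,-15],[0,-0.5,-15],[0,-0.5,-15],[0,0,-12],[0,0,-8],[0,0,-4.5],[0,0,-2],[0,0,0],[0,0,0]],"yaw":[0,0,0,0,0,0,0,0,0,0,0]}'
python3 h.py .4515 .0637 .082 86
python3 -m inch '{"dp":[[6,0,0],[12,0,0],[14,0,0],[14,0,0],[10,0,0],[8,0,0],[5,0,0],[3,0,0],[0,0,0],[0,0,0]],"yaw":[0,0,0,0,0,0,0,0,0,0]}'
python3 h.py .4515 .0637 .082 86
python3 - <<'E'
from h import *
for n in("wrist","side"):
    c=bot.capture(n);cv2.imwrite(f"pics/{n}10.png",c["color"][:,:,::-1])
crop(cv2.imread("pics/side10.png")[:,:,::-1],250,170,150,120,5,"pics/side10c.png")
E
```

```text
time_s: 19.77
position: [0.452, 0.0636, 0.1932]
tcp_rot: [[0.001, 0.068, 0.998], [-0.0, 0.998, -0.068], [-1.0, -0.0, 0.001]]
force: [-0.3, 0.6, -0.3]
opening: 0.437
th now 86.08 yaw 0.08; after-yaw dp [111.2, 0.1, -0.5] without yaw [ 1.112e+02  1.000e-01 -7.000e-01] pos [0.452  0.0636 0.1932] t 19.7667 F [-0.34  0.61 -0.29] op 38.0
time_s: 20.6
position: [0.4515, 0.0637, 0.1211]
tcp_rot: [[0.0, 0.069, 0.998], [-0.0, 0.998, -0.069], [-1.0, -0.0, 0.0]]
force: [-0.2, 0.4, -0.1]
opening: 0.433
th now 86.07 yaw 0.07; after-yaw dp [39.1, 0.0, 0.0] without yaw [39.1  0.   0. ] pos [0.4515 0.0637 0.1211] t 20.6 F [-0.19  0.35 -0.09] op 37.7
```

View pics/wrist10.png

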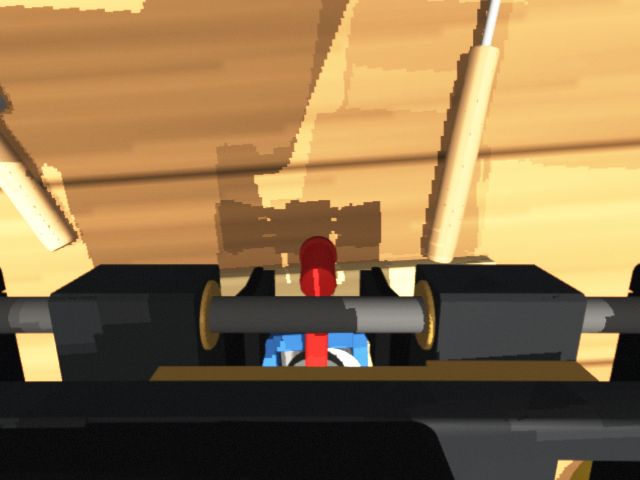

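View pics/side10c.png

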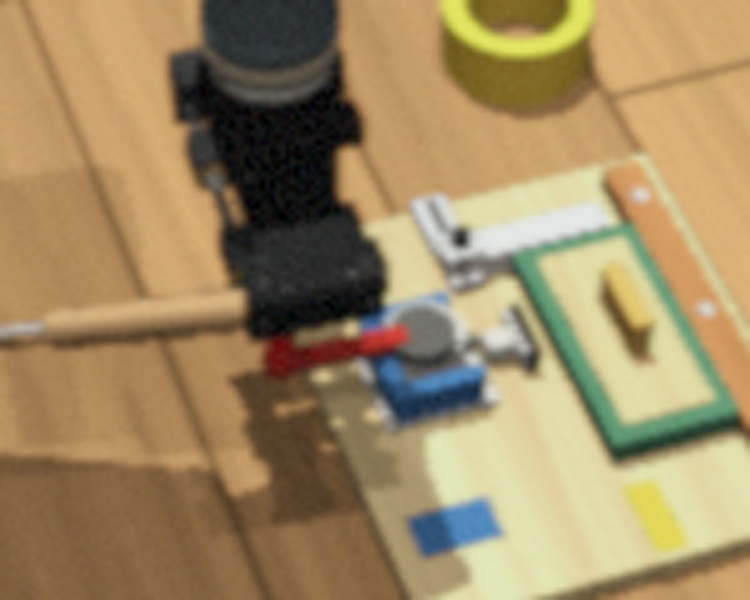

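The knob is centred between the fingers at (318,250). Descending the rest of the way.

```bash

python3 - <<'E'
from h import *
c=bot.capture("wrist");print(at(c,318,249,.104))
E
python3 -m inch '{"dp":[[4,0,0],[7,0,0],[8,0,0],[8,0,0],[6,0,0],[4,0,0],[2,0,0],[0,0,0],[0,0,0]],"yaw":[0,0,0,0,0,0,0,0,0]}'
python3 h.py .4515 .0637 .082 86
```

```text
[0.4337164  0.06501947 0.104     ]
time_s: 21.5
position: [0.4512, 0.0637, 0.0819]
tcp_rot: [[-0.0, 0.069, 0.998], [0.0, 0.998, -0.069], [-1.0, 0.0, -0.0]]
force: [-0.0, 0.9, 0.8]
opening: 0.438
th now 86.06 yaw 0.06; after-yaw dp [-0.1, 0.0, 0.3] without yaw [-0.1  0.   0.3] pos [0.4512 0.0637 0.0819] t 21.5 F [-0.03  0.86  0.75] op 38.1
```

```bash

python3 - <<'E'
from h import *
im=cv2.imread("pics/wrist10.png")[:,:,::-1];crop(im,230,200,180,180,4,"pics/a.png")
c=bot.capture("wrist");crop(c["color"],230,200,180,180,4,"pics/b.png")
a=cv2.imread("pics/a.png");b=cv2.imread("pics/b.png");cv2.imwrite("pics/ab.png",cv2.resize(np.hstack([a,b]),None,fx=.55,fy=.55))
E
```

```text
(no output)
```

View pics/ab.png

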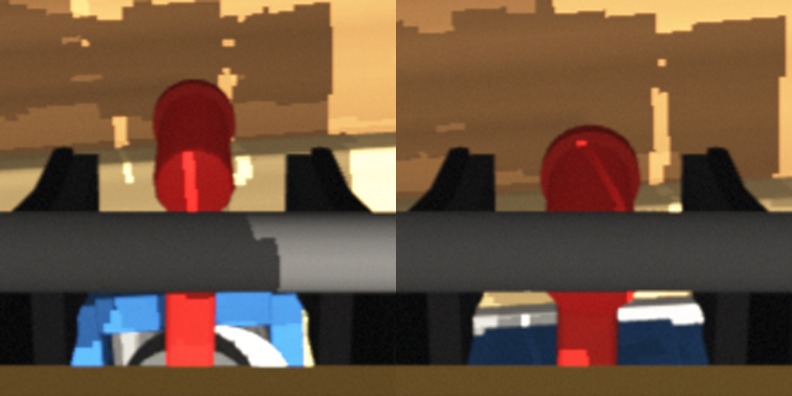

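The knob's top disc is the lower bright ellipse at about (318,282), so it lies between the pads as planned. I'll close loosely around it and swing along the 85 mm arc.

```bash

python3 -m inch '{"dp":[[0,0,0],[0,0,0],[0,0,0],[0,1.5,0],[0,3,0],[0,3,0],[0,3,0],[0,3,0],[0,3,0],[0,3,0],[0,0,0]],"yaw":[0,0,0,1,2,2,2,2,2,2,0]}' 24
python3 h.py .4515 .0637 .082 86
```

```text
time_s: 22.47
position: [0.4545, 0.0821, 0.0821]
tcp_rot: [[0.0, 0.291, 0.957], [-0.002, 0.957, -0.291], [-1.0, -0.002, 0.001]]
force: [-0.6, -5.3, -0.5]
opening: 0.276
th now 73.07 yaw -12.93; after-yaw dp [0.1, -18.5, -1.7] without yaw [  0.2 -18.4   2.4] pos [0.4545 0.0821 0.0821] t 22.4667 F [-0.55 -5.31 -0.54] op 24.0
```

```bash

python3 -m inch '{"dp":[[0,2,0],[0,3,0],[0,3,0],[0,3,0],[0,3,0],[0,3,0],[0,3,0],[0,3,0],[0,0,0]],"yaw":[1.3,2,2,2,2,2,2,2,0]}'
python3 h.py .4515 .0637 .082 86
python3 - <<'E'
from h import *
p=bot.read_state()["position"];d=p[:2]-[.536,.058];print(np.linalg.norm(d),np.degrees(np.arctan2(d[1],d[0])))
E
```

```text
time_s: 23.22
position: [0.4631, 0.1015, 0.082]
tcp_rot: [[-0.002, 0.532, 0.847], [-0.005, 0.847, -0.532], [-1.0, -0.005, 0.001]]
force: [-1.4, -13.1, 0.4]
opening: 0.281
th now 57.87 yaw -28.13; after-yaw dp [-0.0, -38.5, -9.0] without yaw [  0.2 -38.2  10.2] pos [0.4631 0.1015 0.082 ] t 23.2167 F [ -1.41 -13.06   0.4 ] op 24.4
0.0848488412354432 149.17527663517043
```

```bash

python3 -m inch '{"dp":[[0,2,0],[0,3,0],[0,3,0],[0,3,0],[0,3,0],[0,3,0],[0,0,0]],"yaw":[1.3,2,2,2,2,2,0]}'
python3 -m inch '{"dp":[[0,2,0],[0,3,0],[0,3,0],[0,3,0],[0,3,0],[0,0,0]],"yaw":[1.3,2,2,2,2,0]}'
python3 - <<'E'
from h import *
s=bot.read_state();p=s["position"];d=p[:2]-[.536,.058];print(np.linalg.norm(d),np.degrees(np.arctan2(d[1],d[0])),s["tcp_rot"].round(3)[:,1])
E
```

```text
time_s: 23.8
position: [0.4727, 0.1145, 0.0819]
tcp_rot: [[-0.003, 0.687, 0.727], [-0.005, 0.727, -0.687], [-1.0, -0.006, 0.001]]
force: [-1.8, -14.8, 0.8]
opening: 0.279
time_s: 24.3
position: [0.4818, 0.124, 0.0817]
tcp_rot: [[-0.006, 0.796, 0.606], [-0.005, 0.606, -0.796], [-1.0, -0.008, 0.001]]
force: [-3.0, -12.5, 0.6]
opening: 0.278
0.0853951316114086 129.40108024429657 [ 0.796  0.606 -0.008]
```

```bash

python3 -m inch '{"dp":[[0,2,0.5],[0,3,0.5],[0,3,0],[0,3,0],[0,2,0],[0,0,0]],"yaw":[1.3,2,2,2,1.3,0]}'
python3 -m inch '{"dp":[[0,2,0],[0,3,0],[0,3,0],[0,0,0]],"yaw":[1.3,2,2,0]}'
python3 - <<'E'
from h import *
s=bot.read_state();p=s["position"];d=p[:2]-[.536,.058];print(np.linalg.norm(d),np.degrees(np.arctan2(d[1],d[0])),s["tcp_rot"].round(3)[:,1])
E
```

```text
time_s: 24.8
position: [0.4928, 0.1316, 0.0817]
tcp_rot: [[-0.006, 0.878, 0.479], [-0.003, 0.479, -0.878], [-1.0, -0.007, -0.0]]
force: [-3.5, -6.5, 2.0]
opening: 0.277
time_s: 25.13
position: [0.5013, 0.1366, 0.0817]
tcp_rot: [[-0.003, 0.919, 0.394], [-0.001, 0.394, -0.919], [-1.0, -0.003, -0.0]]
force: [-1.9, -2.6, -0.8]
opening: 0.279
0.0859010741257192 113.80095902472227 [ 0.919  0.394 -0.003]
```

```bash

python3 -m inch '{"dp":[[0,1.5,0],[0,1.5,0],[0,1.5,0],[0,1.5,0],[0,1.5,0],[0,0,0]],"yaw":[1,1,1,1,1,0]}'
python3 -m inch '{"dp":[[0,1.5,0],[0,1.5,0],[0,1.5,0],[0,1.5,0],[0,1,0],[0,0,0]],"yaw":[1,1,1,1,1,0]}'
python3 - <<'E'
from h import *
s=bot.read_state();p=s["position"];d=p[:2]-[.536,.058];print(np.linalg.norm(d),np.degrees(np.arctan2(d[1],d[0])),s["tcp_rot"].round(3)[:,1])
c=bot.capture("wrist");cv2.imwrite("pics/w11.png",c["color"][:,:,::-1])
E
```

```text
time_s: 25.63
position: [0.5147, 0.1405, 0.0826]
tcp_rot: [[0.011, 0.95, 0.312], [0.001, 0.312, -0.95], [-1.0, 0.01, 0.002]]
force: [7.0, 1.4, -5.1]
opening: 0.279
time_s: 26.13
position: [0.5153, 0.1418, 0.0819]
tcp_rot: [[-0.002, 0.974, 0.229], [-0.0, 0.229, -0.974], [-1.0, -0.002, -0.0]]
force: [-0.2, -0.7, -0.0]
opening: 0.278
0.0862863448363409 103.88703877795271 [ 0.974  0.229 -0.002]
```

View pics/w11.png

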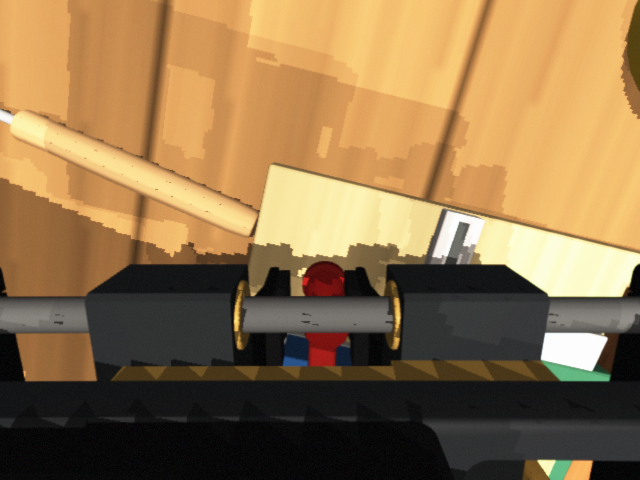

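The force reversed and then dropped to zero, so the lever has snapped over. I'll open wider, retreat upward and check.

```bash

python3 -m inch '{"dp":[[0,0,0],[0,0,0],[0,0,0],[0,0,0],[-4,0,0],[-8,0,0],[-14,0,0],[-18,0,0],[-18,0,0],[-18,0,0],[-18,0,0],[-14,0,0],[-10,0,0],[-4,0,0],[0,0,0]],"yaw":[0,0,0,0,0,0,0,0,0,0,0,0,0,0,0]}' 36
python3 h.py .62 .0 .25 0
```

```text
time_s: 27.43
position: [0.5167, 0.1418, 0.2093]
tcp_rot: [[0.002, 0.973, 0.229], [0.0, 0.229, -0.973], [-1.0, 0.002, 0.0]]
force: [1.1, -0.1, -0.2]
opening: 0.414
th now 13.27 yaw 13.27; after-yaw dp [-40.7, 103.3, 141.8] without yaw [-40.5  68.1 161.7] pos [0.5167 0.1418 0.2093] t 27.4333 F [ 1.07 -0.1  -0.21] op 36.1
```

```bash

python3 -m inch '{"dp":[[-4,2,8],[-8,4,16],[-10,6,20],[-8,6,22],[-5,6,22],[-3,6,22],[0,6,22],[0,6,20],[0,6,14],[0,4,8],[0,0,2],[0,0,0],[0,0,0]],"yaw":[0,2,2,2,2,2,2,1.3,0,0,0,0,0]}'
python3 - <<'E'
from h import *
for n in("wrist","top","side"):
    c=bot.capture(n);cv2.imwrite(f"pics/{n}12.png",c["color"][:,:,::-1])
crop(cv2.imread("pics/side12.png")[:,:,::-1],290,180,150,120,5,"pics/side12c.png")
E
```

```text
time_s: 28.52
position: [0.5866, -0.0265, 0.2456]
tcp_rot: [[-0.001, 1.0, 0.0], [0.001, 0.0, -1.0], [-1.0, -0.001, -0.001]]
force: [0.6, 0.7, -0.1]
opening: 0.412
```

View pics/wrist12.png

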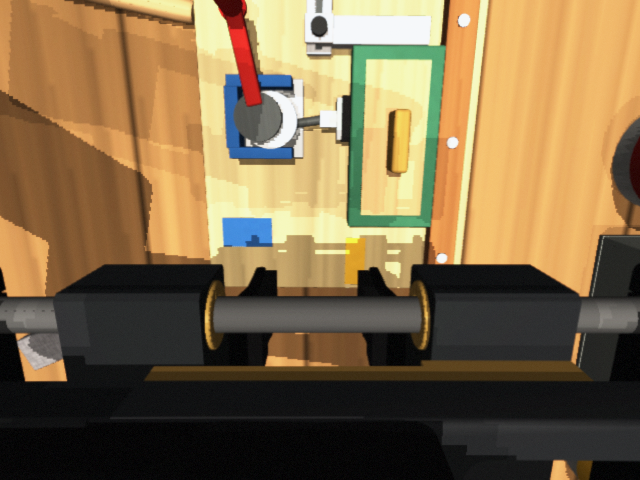

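View pics/side12c.png

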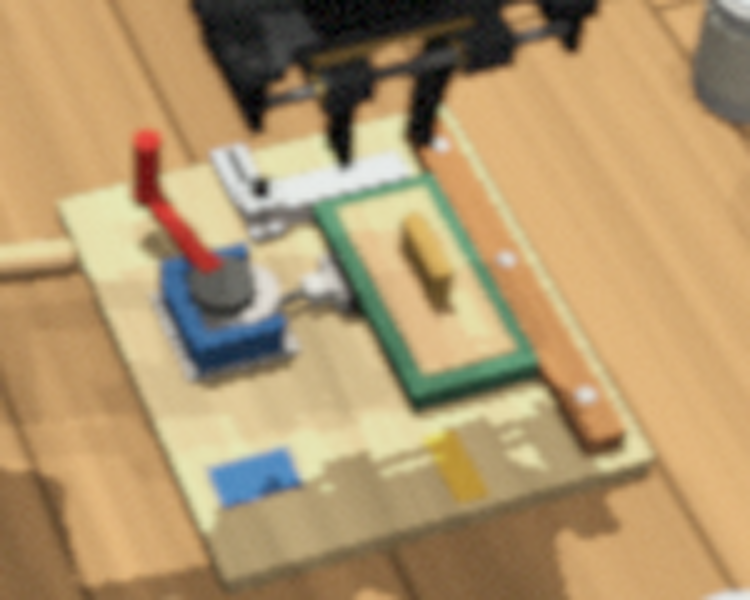

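View pics/top12.png

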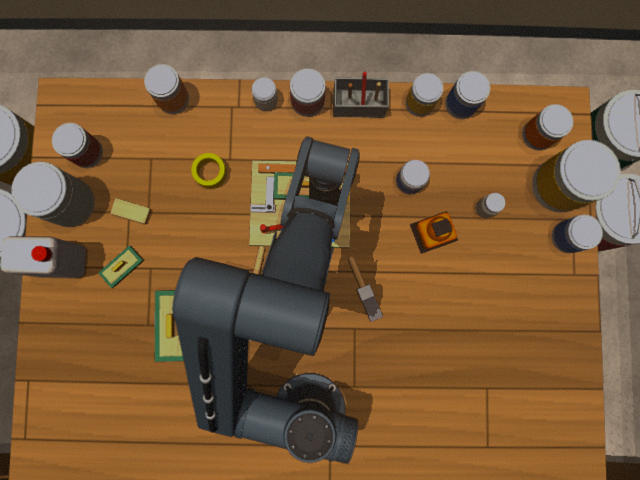

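```bash

python3 - <<'E'
from h import *
c=bot.capture("wrist");crop(c["color"],200,0,260,180,3,"pics/w13.png")
k=at(c,231,3,.104);print(k,np.degrees(np.arctan2(k[1]-.058,k[0]-.536)))
E
```

```text
[0.52746844 0.12832935 0.104     ] 96.91668048718716
```

View pics/w13.png

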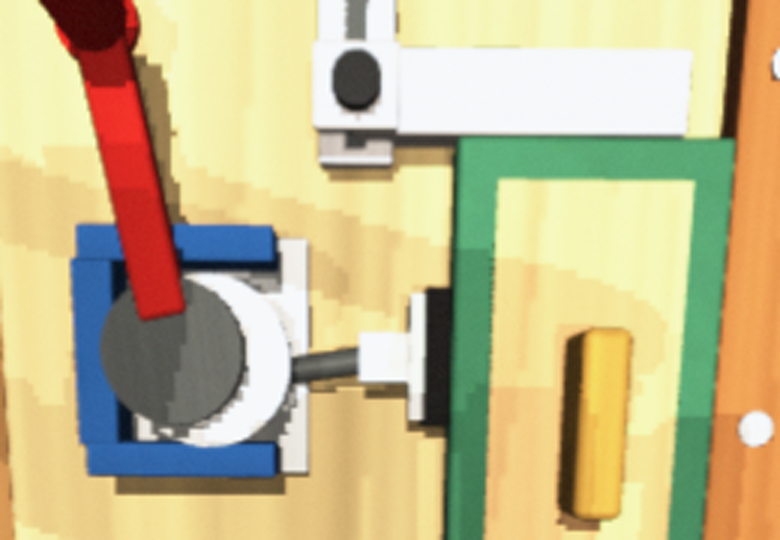

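The pad is pressed on the panel, the panel is flush with the fence and the stop, and the lever points at about 102° (shut). Handing in.

```bash
python3 -c "
from rig import bot
print(bot.hand_in(), bot.read_state()['time_s'])"
```

```text
the job is handed in; nothing more can be done
the job is handed in; nothing more can be done
```

The middle-sized drawer front is in the jig, pull upwards, home against the stop and clamped against the fence. The job was handed in at about 29 s of the 67 s allowed.

**What I did:**
- Gripped the drawer front by its pull and laid it in the channel.
- Felt for the fence; contact was about 5 N.
- Slid it to the end stop, where it stopped moving and I held at most about 11.5 N.
- Eased off and let go.
- Swung the lever over with the fingers loosely round its knob. The force peaked at about 15 N. Past dead centre it reversed and then fell to zero, as expected when the lever snaps shut.

**Last checks (camera only):**
- **Panel:** no gap shows at the stop or fence, the touch pin is no longer visible, and the black pad is against the panel. The pin's own reading was not available to me.
- **Lever:** the bar points at about 102°, which is fully shut. The knob gave 97°, but it was cut off at the picture edge, so I trusted the bar.
- **Other things:** the bystanders I could see looked unmoved. The arm hid part of the bench in the last overhead picture.

**Went wrong on the way:** the first sideways push stuck, because I was pressing the panel down on the board with about 10 N. I eased the downward load and it slid freely.

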